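# Move the spring-tab dust cap to the other extraction outlet

### The arm

A 7-joint arm with a two-finger parallel gripper is mounted at the origin on the work surface. World frame = base frame: x ahead of the robot, y to its left, z up, the work surface at z = 0. Lengths are in m, angles in rad, forces in N, time in s.
With the tool pointing down it reaches from about 0.4 to 0.85 m from the base axis. Payload 10.4 kg.
Tool frame: the origin (TCP) lies on the centre line of the jaws, within the pads' length; the fingertips stand 22 mm ahead of it and the grasp point (between the pads) lies 3 mm ahead of it; z points along the fingers, y is the line along which they close (so a half turn about z gives the same grasp; the last joint's range is limited). The gripper opens to 87 mm and grips with 3 to 60 N. Pads are 19 mm wide; open, the fingers measure 117 mm over their backs; the gripper's body (75 mm by 190 mm) begins 51 mm behind the grasp point.
Start: joints at [-1.172, 0.332, -0.065, 1.46, 0.022, 1.35, -0.088], TCP at [0.256, 0.57, 0.245] pointing down, gripper open.
Joint ranges: [-2.6, 2.6], [-0.5, 2.12], [-1.47, 1.34], [0.16, 2.42], [-1.27, 4.41], [0.06, 2.06], [-2.6, 2.6]. Speed limits (rad/s): [2.22, 2.22, 2.79, 2.79, 3.14, 3.14, 3.14].

### API

Orientations are given as a unit quaternion [x, y, z, w].
In Python, from bench import r, viewer, workorder gives the robot as it stands (r), with the cameras (viewer) and the job (workorder).
- The arm moves only by the shell command python3 jog.py 'ROWS' [FORCE]. ROWS is one flat JSON list of numbers that holds 1 to 12 rows one after another, with no inner brackets; each row has 5 numbers: dx, dy, dz in fractions of the full range, 1 being 0.5 m, then a turn about the tool's z in fractions of the full range, 1 being 2 rad, then the finger opening in m; each row is the pose to reach, as a shift and turn from the pose commanded when the command began, along the tool's axes at that moment; what a row does not reach only later rows make up. A row lasts 1/10 s, in which the tool goes at most 0.05 m and 0.15 rad, less where a joint would pass 70% of its speed; a pose out of reach is approached as far as the arm can. The fingers move at their own pace and stop on an object; FORCE is the grip in N (left out, the last holds). Time passes only in rows, so rows that do not move let the fingers close. It prints the time, the measured TCP pose, the force, the opening and the grip force at its end. Shift and turn numbers lie between -1 and 1, and a call with a number outside is refused. Input that does not fit is refused with a message, and nothing moves.
- r.read_state(): the state, without advancing time (a new reading comes with each control period).
- viewer.camera(name): name is "scene" or "top" or "wrist"; returns a dict with "img" (384x512x3 uint8, red, green, blue), "fx", "fy", "cx", "cy" (pixels), "pose" (4x4, takes a point from camera to world coordinates). Camera axes: x right, y down, z forward; pixel columns grow to the right and rows downward; lengths in m; the calibration is good to about 2 mm. A picture is of the moment at which its call begins. There is no depth.
- workorder.close_job(): hands the job in; it is judged then, once.
The state is a dict: "time": time; "joint_positions": joint angles; "joint_vel": joint speeds; "joint_torque": joint torques, N m; "ee_pos": TCP position; "eef_rot": TCP orientation; "ft_force": force on the tool from outside, world axes, zero at the start; "torque": the same for the moment, N m; "width": finger opening in m; "grip_force": force on a finger pad.
Only numpy, scipy, OpenCV 4.12 (cv2) and the standard library are available. Lean on these libraries where they do the work, as an engineer would, in place of code of your own. Each camera call takes 0.05 s, during which the arm holds its last target. There are 200 camera calls.

### The job

Pinch the red dust cap's two tabs together, take it out of the blue extraction outlet and clip it into the open yellow one: press it evenly and gently, never with more than 20 N, down against the springy seal and let the tabs spread under the rim, so that it stays clipped in, level and with both tabs fully sprung out. Do not force the cap out of or into an outlet, and leave the tins and tools around it where they are.

Things in the scene. Friction and masses are not known exactly. Their poses are not given: they have to be found in the camera images.
- cap: dust cap: red round flange 70 mm across, 4 mm thick, with two upright black pinch tabs on top and a red spigot below. Origin at the centre of the flange's underside, z up, y along the line through the two tabs. 70 to 110 g. It starts clipped into the blue outlet, at any yaw, with flange 2 mm above the lip. It may be fitted at any yaw.
- cap_grip (a point): point midway between the tabs, 26 mm above the cap's origin. Each tab is an upright paddle 20 mm wide along x, 5 mm thick, from 6 to 32 mm above the origin. Outer faces 44 mm apart relaxed, 33 mm pinched fully. The flange's top is 22 mm below this point, the tabs' tops 6 mm above it.
- cap_hooks (a point): point on the cap's axis 8 mm below its origin, level with the tops of the two hooks, one under each tab (12 mm wide, 3.5 mm thick). They reach 28.5 mm from the axis relaxed, 23 mm pinched fully. To clip in, they must be below the 6 mm lip when the tabs are let go, so the flange must be pressed to within 2 mm of the lip; a clipped cap rests there, pushed up by the seal (8 N).
- cap_foot (a point): centre of the spigot's lower end, 17 mm below the cap's origin. The spigot is 47 mm across, its last 6 mm tapering to 38 mm; the outlet's mouth is a plain round hole 50 mm across.
- tab_l (a joint): the pinch tab on the cap's +y side: 0 m relaxed (spread out), 0.0055 m pinched fully in. Its spring takes 7 N to start and 12 N to pinch fully, then it meets a firm stop; it springs out by itself when released.
- tab_r (a joint): the pinch tab on the cap's -y side: same values and spring as tab_l.
- outlet_a: the BLUE dust-extraction outlet, fixed on the bench, with the cap clipped in at the start: foot 110 mm across, blue pipe 74 mm across, aluminium collar 80 mm across on top. Origin on the axis at the underside of the foot (bench level), z up; its yaw means nothing. Mouth, lip and seal as told under b_lip_low.
- a_lip (a point): top of the blue outlet's metal lip, on its axis, 80 mm above its origin.
- outlet_b: the YELLOW dust-extraction outlet, open, where the cap goes; like the blue one. But its collar is screwed up to a different height each time, not known from the measured pose: the lip's top is anywhere from 80 to 104 mm above the origin. The collar does not move under load.
- b_lip_low (a point): on the yellow outlet's axis, 80 mm above its origin: the lowest height its lip's top can have. The lip is 6 mm thick with a 50 mm hole, hollow below (66 mm across). On it lies a sprung black sealing ring, radii 26.5 to 33 mm, 4 mm proud of the lip: 4 N to start, 2 N more per mm, 8 N where the hooks can catch, 12 N when flush; then the flange meets rigid metal.
- b_lip_high (a point): on the yellow outlet's axis, 104 mm above its origin: the greatest height its lip's top can have.
- can1: bystander: empty open tin, brass-coloured with a yellow and red band, 100 mm across, 115 mm tall; origin under its centre.
- can2: bystander: another tin like can1.
- can3: bystander: a tin of the same size with a brown and red band.
- grinder: bystander: orange angle grinder lying on its disc, about 340 mm long along its x, 62 mm tall; origin under its middle.
- wrench: bystander: steel wrench lying flat between the outlets, along its x; origin under its middle.
- brush: bystander: hand brush lying flat along its x; origin under its middle.
- discs: bystander: stack of dark cutting discs, 115 mm across, 18 mm tall; origin under its centre.
- sprayer: bystander: closed can with a blue label, 66 mm across, 130 mm tall; origin under its centre.

How it is judged:
On the way, in this order (a step that is already met when the one before it is completed fails the run):
1. the cap is pinched and lifted clear of the blue outlet (z of cap in the frame of outlet_a above 0.105 m and value of joint each of tab_l, tab_r above 0.004 m), for 0.1 s.
2. the cap is clipped in the yellow outlet: hooks spread under the lip (horizontal distance between cap and outlet_b below 0.004 m and z of cap in the frame of outlet_b between 0.078 and 0.1085 m and angle between cap's own z axis and vertical below 0.06 rad and value of joint each of tab_l, tab_r below 0.0015 m and contact force between cap and outlet_b above 6 N), for 0.2 s.
At the end, for the whole second after the job is handed in: The cap is clipped in the yellow outlet: within 4 mm of its axis, level within 0.06 rad, flange 78 to 108.5 mm above the outlet's origin, clamped between seal and lip with more than 6 N, both tabs sprung out to within 1.5 mm; the cap at rest and let go (all of step 2 and linear speed of cap below 0.01 m/s and contact force between cap and the fingers below 0.1 N); the robot touches nothing.
It fails at once if the cap is pressed against the yellow outlet with more than 20 N while its tabs are pinched (contact force between cap and outlet_b above 20 N and value of joint any of tab_l, tab_r above 0.003 m).
It fails at once if the cap is forced in an outlet: over 30 N in all, about 15 N of which is a clipped cap's own clamping (contact force between cap and outlet_a above 30 N or contact force between cap and outlet_b above 30 N).
It fails at once if a bystander is shifted by more than 20 mm (distance of any of can1, can2, can3, grinder, wrench, brush, discs, sprayer from where it was at the start of the episode above 0.02 m).
It also fails if it takes over 54 s, if anything falls off the work surface, if the arm or the gripper's body presses on something with over 40 N, if the wrist force passes 120 N, or if a joint passes its speed limit or range.

## Working session

There is one attempt and no reset: what is moved stays moved. The work goes in short steps, Python scripts to look and compute and a shell command to move; the robot and the scene stay as the last step left them, time stands still between calls to the robot, and variables do not carry over. Pictures are saved under pics/ and viewed, at most 10 in all, crops included, and the job is handed in when it is done.

```bash
ls; mkdir -p pics; python3 - <<'E'
from bench import r, viewer, workorder
import cv2,numpy as np
s=r.read_state();print({k:np.round(v,3) for k,v in s.items()})
ims=[]
for n in("scene","top"):
    c=viewer.camera(n);cv2.imwrite(f"pics/{n}0.png",c["img"][:,:,::-1]);print(n,c["fx"],c["cx"],c["cy"],np.round(c["pose"],3).tolist());ims.append(c["img"][:,:,::-1])
E
```

```text
bench.py
jog.py
pics
{'time': np.float64(0.0), 'joint_positions': array([-1.172,  0.333, -0.065,  1.461,  0.022,  1.35 , -0.088]), 'joint_vel': array([-0.001, -0.001,  0.001, -0.001, -0.   ,  0.002, -0.001]), 'joint_torque': array([ 1.0000e-03, -6.2327e+01,  2.5000e-02, -3.8989e+01, -6.1000e-02,
        4.0000e-02,  0.0000e+00]), 'ee_pos': array([0.256, 0.57 , 0.244]), 'eef_rot': array([ 0.209,  0.978, -0.001, -0.   ]), 'ft_force': array([-0.383,  0.08 , -0.178]), 'torque': array([-0.034,  0.011, -0.007]), 'grip_force': np.float64(0.0), 'width': np.float64(0.087)}
scene 462.95018980447816 253.26051078337665 193.11997953706214 [[0.823, 0.341, -0.455, 1.297], [0.568, -0.521, 0.637, -1.021], [-0.02, -0.782, -0.623, 1.115], [0.0, 0.0, 0.0, 1.0]]
top 360.81058596855735 258.58168896400394 192.43685645085768 [[-0.008, -0.997, 0.075, 0.46], [-1.0, 0.009, 0.016, 0.02], [-0.016, -0.075, -0.997, 1.152], [0.0, 0.0, 0.0, 1.0]]
```

View pics/scene0.png

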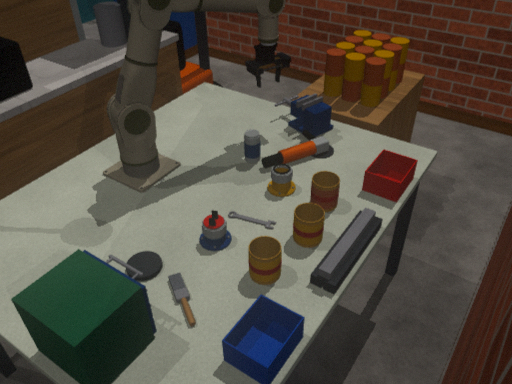

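View pics/top0.png

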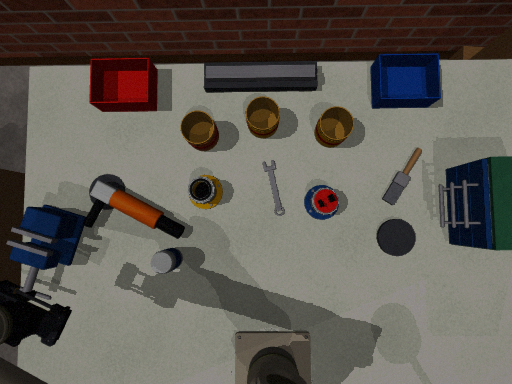

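Scene view: the capped blue outlet is at (214,228) and the open yellow one at (282,178). In the top view they are at (323,202) and (204,191), with the tins beyond them at (200,130), (263,116) and (334,126). The wrench lies between the outlets.

```bash
cat > h.py <<'E'
import numpy as np, cv2
from bench import r, viewer, workorder
from scipy.spatial.transform import Rotation as R
def ray(c,uv):
    d=c["pose"][:3,:3]@np.array([(uv[0]-c["cx"])/c["fx"],(uv[1]-c["cy"])/c["fy"],1.0]); return c["pose"][:3,3],d/np.linalg.norm(d)
def plane(c,uv,z):
    o,d=ray(c,uv); return o+d*(z-o[2])/d[2]
def tri(obs):   # [(cam,uv)...] -> point, rms miss
    A=np.zeros((3,3));b=np.zeros(3);P=[]
    for c,uv in obs:
        o,d=ray(c,uv);M=np.eye(3)-np.outer(d,d);A+=M;b+=M@o;P.append((M,o))
    p=np.linalg.solve(A,b); return p,np.sqrt(np.mean([np.sum((M@(p-o))**2) for M,o in P]))
def proj(c,p):
    q=c["pose"][:3,:3].T@(np.asarray(p)-c["pose"][:3,3]); return np.array([c["fx"]*q[0]/q[2]+c["cx"],c["fy"]*q[1]/q[2]+c["cy"]])
def hsv(c): return cv2.cvtColor(c["img"],cv2.COLOR_RGB2HSV)
def mask(c,kind,roi=None):
    h=hsv(c);H,S,V=[h[...,i].astype(int) for i in range(3)]
    m={"red":((H<8)|(H>172))&(S>150)&(V>70),"blue":(H>98)&(H<125)&(S>110)&(V>40),"yellow":(H>15)&(H<32)&(S>140)&(V>80)}[kind].astype(np.uint8)
    if roi is not None:
        k=np.zeros_like(m);u0,v0,u1,v1=[max(0,int(x)) for x in roi];k[v0:v1,u0:u1]=1;m*=k
    return m
def blob(m):
    cs=cv2.findContours(m,cv2.RETR_EXTERNAL,cv2.CHAIN_APPROX_NONE)[0];return max(cs,key=cv2.contourArea)
def tool(p):    # world point -> tool axes
    s=r.read_state();return R.from_quat(s["eef_rot"]).inv().apply(np.asarray(p)-s["ee_pos"])
E
python3 - <<'E'
from h import *
t=viewer.camera("top");s=viewer.camera("scene")
def e(c,k,roi): return np.array(cv2.fitEllipse(cv2.convexHull(blob(mask(c,k,roi))))[0])
a=e(t,"red",(300,180,345,222)),e(s,"red",(195,205,235,245));print(a,tri([(t,a[0]),(s,a[1])]),plane(t,a[0],.086))
# yellow: foot blob on the bench
b=e(t,"yellow",(180,170,228,214)),e(s,"yellow",(260,160,302,200));print(b,plane(t,b[0],.01),plane(s,b[1],.01))
b=e(t,"blue",(300,180,345,222)),e(s,"blue",(195,205,235,255));print(b,plane(t,b[0],.01),plane(s,b[1],.01))
w=viewer.camera("wrist");print(w["fx"],R.from_quat(r.read_state()["eef_rot"]).inv().apply(w["pose"][:3,3]-r.read_state()["ee_pos"]),R.from_quat(r.read_state()["eef_rot"]).as_matrix().T@w["pose"][:3,:3])
for q in ((.5,-.14,.32),(.5,.14,.32)): print(tool(q))
E
```

```text
(array([325.53616333, 200.52391052]), array([213.27813721, 221.14047241])) (array([ 0.51515156, -0.16042003,  0.0814381 ]), np.float64(0.0006366180046529853)) [ 0.5144264  -0.16005293  0.086     ]
(array([205.05270386, 191.56994629]), array([281.01245117, 186.8762207 ])) [0.55020234 0.2087852  0.01      ] [0.55834674 0.20112921 0.01      ]
(array([321.19854736, 201.85838318]), array([225.36209106, 241.79940796])) [ 0.51420195 -0.15917024  0.01      ] [ 0.56135294 -0.16018494  0.01      ]
288.168351391483 [ 0.06772524 -0.00043586 -0.13924823] [[ 6.66324031e-04 -9.68144828e-01 -2.50389991e-01]
 [ 9.99999769e-01  6.78705595e-04  3.68967063e-05]
 [ 1.34219732e-04 -2.50389957e-01  9.68145057e-01]]
[-0.51346643 -0.54792172 -0.07543645]
[-0.39883118 -0.29246384 -0.07561155]
```

```bash
python3 -c "
from h import *
for q in ((.551,.208,.3),(.515,-.16,.3)): print(tool(q))"
```

```text
[-0.41751973 -0.20953096 -0.05566474]
[-0.5353386  -0.56001442 -0.05542708]
```

Units first: shifts go in shares of 0.5 m and turns go in shares of 2 rad. So -0.417 m is -0.834, -0.13 m is -0.26.

```bash
python3 jog.py '[-0.06,-0.02,-0.06,0,0.087,-0.16,-0.05,-0.112,0,0.087,-0.26,-0.08,-0.112,0,0.087,-0.36,-0.11,-0.112,0,0.087,-0.45,-0.14,-0.112,0,0.087,-0.54,-0.17,-0.112,0,0.087,-0.63,-0.2,-0.112,0,0.087,-0.72,-0.23,-0.112,0,0.087,-0.8,-0.25,-0.112,0,0.087,-0.834,-0.26,-0.112,0,0.087,-0.834,-0.26,-0.112,0,0.087,-0.834,-0.26,-0.112,0,0.087]' 
cat > look.py <<'E'
import sys,pickle
from h import *
n=sys.argv[1]; c=viewer.camera("wrist"); pickle.dump(c,open(f"pics/{n}.pkl","wb")); cv2.imwrite(f"pics/{n}.png",c["img"][:,:,::-1])
E
python3 look.py w1
python3 jog.py '[0,-0.09,0,0,0.087,0,-0.18,0,0,0.087,0,-0.26,0,0,0.087,0,-0.32,0,0,0.087,0,-0.32,0,0,0.087,0,-0.32,0,0,0.087]'
python3 look.py w2; python3 -c "
import cv2,numpy as np
cv2.imwrite('pics/w12.png',cv2.resize(np.hstack([cv2.imread('pics/w1.png'),cv2.imread('pics/w2.png')]),(800,300)))"
```

```text
time: 1.45
ee_pos: [0.5825, 0.2819, 0.3003]
eef_rot: [0.209, 0.978, 0.0, -0.0]
ft_force: [-0.4, 1.1, -0.1]
width: 0.0871
grip_force: 0.0
time: 2.1
ee_pos: [0.5169, 0.1363, 0.3011]
eef_rot: [0.208, 0.978, 0.001, 0.0]
ft_force: [0.7, -0.3, -0.8]
width: 0.0869
grip_force: 0.0
```

View pics/w12.png

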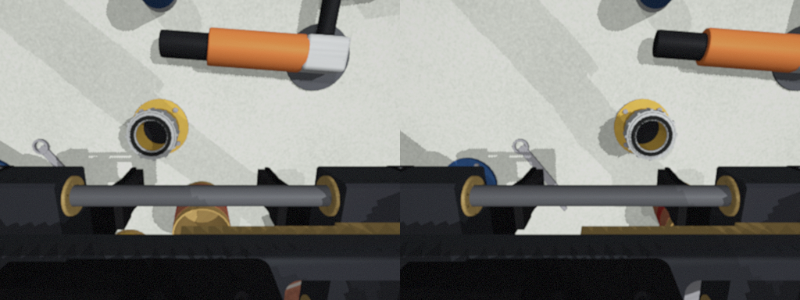

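Both views show the yellow outlet with its black seal on the aluminium collar, at full-resolution pixels of about (195,172) in w1 and (317,170) in w2. The rest of each image's lower half is the gripper.

```bash
python3 -c "
import cv2,numpy as np
a=cv2.imread('pics/w1.png')[122:222,145:245];b=cv2.imread('pics/w2.png')[120:220,267:367]
cv2.imwrite('pics/z12.png',cv2.resize(np.hstack([a,b]),(800,400),interpolation=cv2.INTER_NEAREST))"
```

```text
(no output)
```

View pics/z12.png

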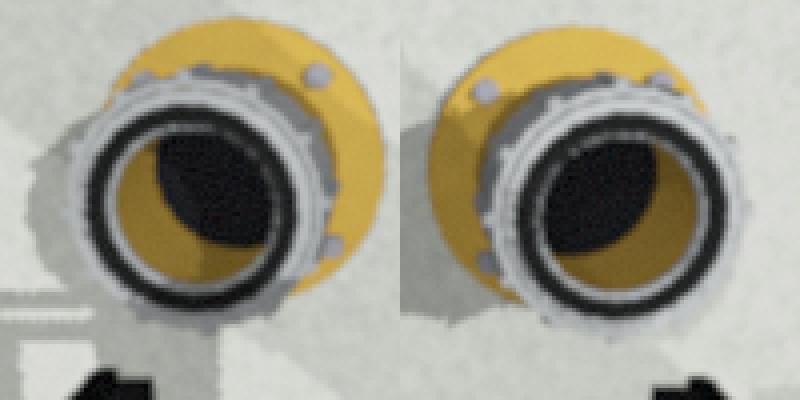

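Both crops show the ring clearly: the black seal's centre is at about (193,205)/4 in the left one and (623,200)/4 in the right one. I'll fit its outer edge in both views.

```bash
cat > ring.py <<'E'
import sys,pickle
from h import *
from scipy.optimize import least_squares
def ring(c,p):   # outer contour of seal nearest to expected point p
    u=proj(c,p);V=hsv(c)[...,2];m=(V<75).astype(np.uint8)
    best=None
    for k in cv2.findContours(m,cv2.RETR_LIST,cv2.CHAIN_APPROX_NONE)[0]:
        if len(k)<40: continue
        (x,y),(a,b),_=cv2.fitEllipse(k)
        if np.hypot(x-u[0],y-u[1])<25 and a/b>.8 and (best is None or a>best[1]) and b<110: best=(k,a,(x,y),b)
    return best
def circ(P):
    A=np.c_[2*P,np.ones(len(P))];s=np.linalg.lstsq(A,(P**2).sum(1),rcond=None)[0];return s[:2],np.sqrt(s[2]+s[:2]@s[:2])
if __name__=="__main__":
    cs=[pickle.load(open(f"pics/{n}.pkl","rb")) for n in sys.argv[2:]];z=float(sys.argv[1])
    p=np.array([.551,.208,z]);rs=[ring(c,p) for c in cs]
    for q in rs: print(q[2],q[1],q[3])
    print(tri([(c,q[2]) for c,q in zip(cs,rs)]))
    for z in np.arange(.08,.116,.006):
        print(round(z,3),[tuple(np.round(np.r_[circ(np.array([plane(c,u[0],z)[:2] for u in q[0]]))],4)) if 0 else [np.round(v,4) for v in circ(np.array([plane(c,u[0],z)[:2] for u in q[0]]))] for c,q in zip(cs,rs)])
E
python3 ring.py .095 w1 w2; python3 -c "
from h import *
for q in ((.515,-.16,.27),): print(tool(q))"
```

```text
(192.3816680908203, 173.8647918701172) 49.22113800048828 52.002357482910156
(321.78265380859375, 173.65731811523438) 48.45799255371094 51.68535232543945
(array([0.55277767, 0.20892569, 0.09202075]), np.float64(0.00015502250518234604))
0.08 [[array([0.5547, 0.2051]), np.float64(0.0325)], [array([0.5566, 0.2103]), np.float64(0.0322)]]
0.086 [[array([0.5541, 0.2068]), np.float64(0.0319)], [array([0.555 , 0.2095]), np.float64(0.0317)]]
0.092 [[array([0.5536, 0.2086]), np.float64(0.0314)], [array([0.5533, 0.2087]), np.float64(0.0311)]]
0.098 [[array([0.553 , 0.2103]), np.float64(0.0308)], [array([0.5516, 0.2079]), np.float64(0.0306)]]
0.104 [[array([0.5524, 0.212 ]), np.float64(0.0303)], [array([0.5499, 0.2072]), np.float64(0.0301)]]
0.11 [[array([0.5519, 0.2138]), np.float64(0.0298)], [array([0.5482, 0.2064]), np.float64(0.0295)]]
0.116 [[array([0.5513, 0.2155]), np.float64(0.0292)], [array([0.5465, 0.2056]), np.float64(0.029)]]
[-0.11890073 -0.27217054  0.03050445]
```

The seal's top is at about z=0.092, so the lip is near 0.088, with centre (0.5535,0.2087) and a radius that fits. Now the cap.

Scaled: -0.2 m is -0.4, -0.17 m is -0.34.

```bash
python3 jog.py '[-0.04,-0.09,0,0,0.087,-0.08,-0.18,0,0,0.087,-0.12,-0.27,0,0,0.087,-0.18,-0.34,0,0,0.087,-0.24,-0.4,0,0,0.087,-0.24,-0.4,0,0,0.087,-0.24,-0.4,0,0,0.087]' 
python3 look.py c1
python3 jog.py '[0,-0.09,0,0,0.087,0,-0.18,0,0,0.087,0,-0.26,0,0,0.087,0,-0.3,0,0,0.087,0,-0.3,0,0,0.087,0,-0.3,0,0,0.087]'
python3 look.py c2; python3 - <<'E'
import pickle
from h import *
L=[]
for n in("c1","c2"):
    c=pickle.load(open(f"pics/{n}.pkl","rb"));u=proj(c,(.515,-.16,.09)).astype(int);print(u)
    L.append(c["img"][u[1]-50:u[1]+50,u[0]-50:u[0]+50,::-1])
cv2.imwrite('pics/zc.png',cv2.resize(np.hstack(L),(800,400),interpolation=cv2.INTER_NEAREST))
E
```

```text
time: 2.85
ee_pos: [0.5458, -0.0956, 0.2999]
eef_rot: [0.209, 0.978, -0.0, -0.0]
ft_force: [-0.4, 0.5, 0.2]
width: 0.0868
grip_force: 0.0
time: 3.5
ee_pos: [0.4847, -0.2314, 0.3005]
eef_rot: [0.208, 0.978, 0.0, 0.0]
ft_force: [-0.1, 0.4, 0.7]
width: 0.0867
grip_force: 0.0
[198 169]
[319 170]
```

View pics/zc.png

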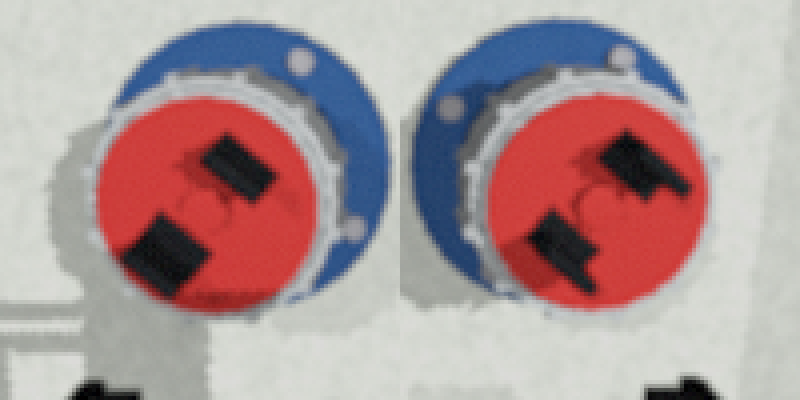

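The crops show the red flange centred at about (207,205) in the left one and (600,203) in the right one, with tabs at (238,168) and (165,255), and at (640,165) and (565,250). I'll fit the flange circle and the tab line next.

```bash
cat > cap.py <<'E'
import sys,pickle
from ring import *
def meas(cs,p):
    E=[];T=[]
    for c in cs:
        u=proj(c,p);roi=(u[0]-45,u[1]-45,u[0]+45,u[1]+45)
        k=cv2.convexHull(blob(mask(c,"red",roi)));E.append((k,cv2.fitEllipse(k)[0]))
        f=np.zeros(c["img"].shape[:2],np.uint8);cv2.drawContours(f,[k],-1,1,-1)
        m=((hsv(c)[...,2]<60)&(f>0)).astype(np.uint8)
        n,l,st,ce=cv2.connectedComponentsWithStats(m);i=1+np.argsort(-st[1:,4])[:2];t=ce[i];t=t[np.argsort(t[:,1])]
        T.append(t);print("areas",st[i,4],t.round(1).tolist())
    print("centre",tri([(c,e[1]) for c,e in zip(cs,E)]))
    for z in(.082,.086,.09): print(z,[[np.round(v,4) for v in circ(np.array([plane(c,q[0],z)[:2] for q in cv2.approxPolyDP(e[0],0,True)]))] for c,e in zip(cs,E)])
    P=[tri([(c,t[j]) for c,t in zip(cs,T)]) for j in(0,1)];print("tabs",P)
    d=P[0][0]-P[1][0];print("mid",(P[0][0]+P[1][0])/2,"sep",np.linalg.norm(d[:2]),"yaw of tab line",np.arctan2(d[1],d[0]))
    for c,t in zip(cs,T):
        d=plane(c,t[0],.103)-plane(c,t[1],.103);print(np.arctan2(d[1],d[0]))
if __name__=="__main__":
    meas([pickle.load(open(f"pics/{n}.pkl","rb")) for n in sys.argv[1:]],(.515,-.16,.09))
    M=R.from_quat(r.read_state()["eef_rot"]).as_matrix();print("tool y yaw",np.arctan2(M[1,1],M[0,1]))
E
python3 cap.py c1 c2
```

```text
areas [224 139] [[207.0, 160.7], [188.8, 182.8]]
areas [161 152] [[328.5, 161.3], [309.4, 181.9]]
centre (array([ 0.51595947, -0.16073617,  0.08350026]), np.float64(5.103919413647964e-05))
0.082 [[array([ 0.5169, -0.1615]), np.float64(0.0336)], [array([ 0.517 , -0.1609]), np.float64(0.0337)]]
0.086 [[array([ 0.5165, -0.1604]), np.float64(0.0332)], [array([ 0.516 , -0.1613]), np.float64(0.0333)]]
0.09 [[array([ 0.5161, -0.1594]), np.float64(0.0328)], [array([ 0.5149, -0.1618]), np.float64(0.0329)]]
tabs [(array([ 0.5093294 , -0.14551922,  0.08970486]), np.float64(0.00019108376065042127)), (array([ 0.52360004, -0.17692465,  0.09393002]), np.float64(0.0006772031205740233))]
mid [ 0.51646472 -0.16122194  0.09181744] sep 0.034495689531797796 yaw of tab line 1.997303629098314
2.009760866137447
2.0159953768216976
tool y yaw 1.1527236566379273
```

```bash
python3 -c "
from h import *
print(tool((.5163,-.1609,.215)), r.read_state()['joint_positions'].round(2))"
```

```text
[-0.00022286  0.07670996  0.08549784] [-0.14  0.11  0.54  1.63 -0.06  1.42  1.57]
```

Scaled: 0.085 m is 0.17, 0.077 m is 0.154, -0.85 rad is -0.425.

```bash
python3 jog.py '[0,0.04,0.02,-0.07,0.087,0,0.08,0.06,-0.14,0.087,0,0.12,0.1,-0.21,0.087,0,0.154,0.13,-0.285,0.087,0,0.154,0.17,-0.355,0.087,0,0.154,0.17,-0.425,0.087,0,0.154,0.17,-0.425,0.087,0,0.154,0.17,-0.425,0.087]'
python3 look.py c3; python3 cap.py c3 c1; python3 - <<'E'
from h import *
im=cv2.imread("pics/c3.png");cv2.imwrite("pics/c3v.png",im)
print(r.read_state()['joint_positions'].round(2))
E
```

```text
time: 4.35
ee_pos: [0.5159, -0.1619, 0.2157]
eef_rot: [-0.211, 0.977, 0.0, 0.0]
ft_force: [0.2, 0.6, -0.2]
width: 0.0866
grip_force: 0.0
areas [302 282] [[275.4, 189.6], [239.3, 189.8]]
areas [224 139] [[207.0, 160.7], [188.8, 182.8]]
centre (array([ 0.51615768, -0.16121201,  0.08174749]), np.float64(6.207350572726593e-06))
0.082 [[array([ 0.517 , -0.1608]), np.float64(0.034)], [array([ 0.5169, -0.1615]), np.float64(0.0336)]]
0.086 [[array([ 0.5161, -0.1612]), np.float64(0.0335)], [array([ 0.5165, -0.1604]), np.float64(0.0332)]]
0.09 [[array([ 0.5152, -0.1617]), np.float64(0.033)], [array([ 0.5161, -0.1594]), np.float64(0.0328)]]
tabs [(array([ 0.50927216, -0.1453327 ,  0.09046263]), np.float64(0.00018133679015186957)), (array([ 0.52356537, -0.1768889 ,  0.09410297]), np.float64(0.0006832013403171597))]
mid [ 0.51641877 -0.1611108   0.0922828 ] sep 0.034642305930270234 yaw of tab line 1.9960961919273192
2.00536383503654
2.009760866137447
tool y yaw 1.9965590674059452
[-0.16  0.16  0.42  1.75 -0.07  1.24  2.28]
```

View pics/c3v.png

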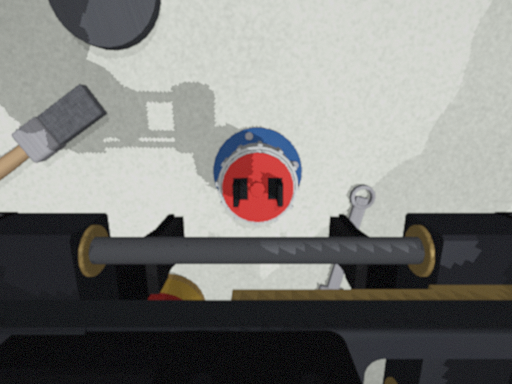

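The tabs lie level in the image, at (239,190) and (275,190), so the jaws are aligned. The centre agrees with the earlier views to within 1 mm. Next I descend.

Scaled: 0.075 m is 0.15, 0.04 m is 0.08.

```bash
python3 -c "
from h import *
print(tool((.5162,-.1610,.1115)))"
python3 jog.py '[0,0,0.08,0,0.087,0,0,0.15,0,0.087,0,0,0.15,0,0.087,0,0,0.15,0,0.087]'
python3 -c "
from h import *
print(tool((.5162,-.1610,.1115)))"
```

```text
[-0.00074917  0.00106529  0.10439483]
time: 4.8
ee_pos: [0.5156, -0.1632, 0.1414]
eef_rot: [-0.212, 0.977, -0.0, -0.0]
ft_force: [-1.0, 0.1, 0.6]
width: 0.0869
grip_force: 0.0
[-0.00142448  0.00171907  0.02994845]
```

Scaled: 0.029 m is 0.058, 0.0014 m is 0.0028.

```bash
python3 jog.py '[-0.002,0.0028,0.03,0,0.07,-0.002,0.0028,0.058,0,0.055,-0.002,0.0028,0.058,0,0.055,-0.002,0.0028,0.058,0,0.055,-0.002,0.0028,0.058,0,0.055]' 18
python3 -c "
from h import *
print(tool((.5162,-.1610,.1115)))"; python3 look.py c4
```

```text
time: 5.3
ee_pos: [0.5162, -0.1618, 0.1125]
eef_rot: [-0.212, 0.977, -0.0, 0.001]
ft_force: [0.5, 0.3, -0.8]
width: 0.0582
grip_force: 0.0
[-0.00036758  0.00070284  0.00098725]
```

View pics/c4.png

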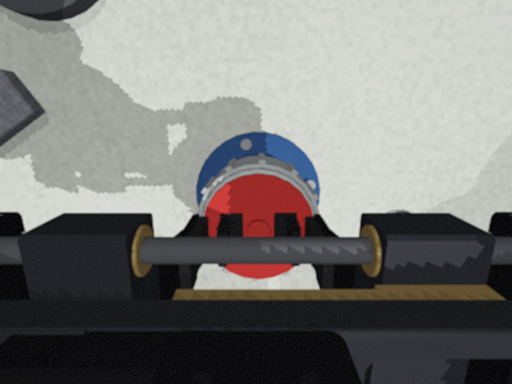

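The fingers (inner edges at about 207 and 307) straddle the tabs (230 and 286) symmetrically. Closing to pinch.

```bash
python3 jog.py '[0,0,0,0,0.045,0,0,0,0,0.042,0,0,0,0,0.038,0,0,0,0,0.034,0,0,0,0,0.03,0,0,0,0,0.03,0,0,0,0,0.03,0,0,0,0,0.03]' 18
```

```text
time: 6.15
ee_pos: [0.5157, -0.1613, 0.1119]
eef_rot: [-0.213, 0.977, 0.0, 0.0]
ft_force: [-2.9, 1.9, 6.3]
width: 0.0326
grip_force: 18.0
```

Fully pinched: the width reads 33 mm, and the seal is pushing up. Lifting slowly.

Scaled: -0.08 m is -0.16, -0.06 m is -0.12.

```bash
python3 jog.py '[0,0,-0.004,0,0.03,0,0,-0.01,0,0.03,0,0,-0.02,0,0.03,0,0,-0.03,0,0.03,0,0,-0.04,0,0.03,0,0,-0.054,0,0.03,0,0,-0.08,0,0.03,0,0,-0.12,0,0.03,0,0,-0.16,0,0.03,0,0,-0.16,0,0.03,0,0,-0.16,0,0.03]' 20; python3 - <<'E'
from h import *
M=R.from_quat(r.read_state()["eef_rot"]).as_matrix();print("tilt",M[:,2])
print(tool((.5535,.2087,.2)))
print(r.read_state()['joint_positions'].round(2))
E
```

```text
time: 7.25
ee_pos: [0.5158, -0.1616, 0.1919]
eef_rot: [-0.212, 0.977, -0.0, 0.001]
ft_force: [-0.4, -0.5, -0.1]
width: 0.0326
grip_force: 20.0
tilt [ 1.01611956e-03  1.13967189e-04 -9.99999477e-01]
[-0.18806573  0.32117999 -0.00799203]
[-0.16  0.18  0.42  1.78 -0.08  1.2   2.29]
```

Scaled: 0.321 m is 0.642, 0.312 m is 0.624.

```bash
python3 jog.py '[-0.02,0.04,-0.02,0,0.03,-0.06,0.11,-0.02,0,0.03,-0.11,0.19,-0.02,0,0.03,-0.16,0.27,-0.02,0,0.03,-0.21,0.35,-0.02,0,0.03,-0.26,0.43,-0.02,0,0.03,-0.3,0.51,-0.02,0,0.03,-0.34,0.58,-0.02,0,0.03,-0.366,0.624,-0.02,0,0.03,-0.376,0.642,-0.02,0,0.03,-0.376,0.642,-0.02,0,0.03,-0.376,0.642,-0.02,0,0.03]'; python3 look.py d1; python3 - <<'E'
import pickle
from h import *
print(tool((.5535,.2087,.2)))
a=cv2.imread("pics/d1.png");b=cv2.imread("pics/c4.png")
cv2.imwrite("pics/d1v.png",cv2.resize(np.hstack([b[120:340,150:370],a[120:340,150:370]]),(800,400)))
for n in("c4","d1"):
    c=pickle.load(open(f"pics/{n}.pkl","rb"));k=blob(mask(c,"red",(170,140,350,300)));print(cv2.fitEllipse(cv2.convexHull(k)),cv2.boundingRect(k))
E
```

```text
time: 8.45
ee_pos: [0.5535, 0.2066, 0.2011]
eef_rot: [-0.212, 0.977, -0.001, -0.0]
ft_force: [1.1, -0.4, -0.3]
width: 0.0323
grip_force: 20.0
[-0.00089875  0.00228383  0.00130882]
((257.3521423339844, 217.6769561767578), (86.18519592285156, 105.12010192871094), 85.36676788330078) (205, 174, 107, 63)
((256.16571044921875, 209.77044677734375), (69.47429656982422, 107.9969482421875), 89.55696868896484) (202, 174, 109, 63)
```

View pics/d1v.png

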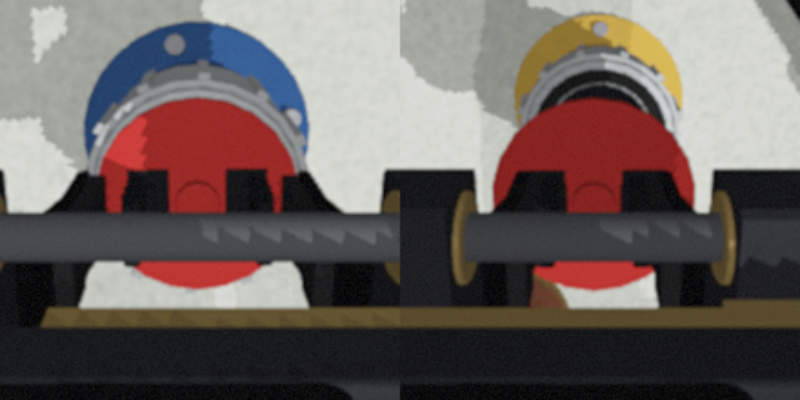

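The cap sits level in the hand: the flange's front edge is at row 174 both before and after the lift. The yellow outlet lies behind and below it. Next I find the flange centre in the tool frame.

```bash
python3 - <<'E'
import pickle
from ring import *
from scipy.optimize import least_squares
s=r.read_state();Rt=R.from_quat(s["eef_rot"])
c=pickle.load(open("pics/d1.pkl","rb"))
k=blob(mask(c,"red",(170,140,350,300)))[:,0];h=cv2.convexHull(k)[:,0]
k=np.array([q for q in k if (q[1]<205 and cv2.pointPolygonTest(h.astype(np.float32),q.astype(float).tolist(),True)<1.0) or (q[1]>225 and q[1]>232)])
camz=c["pose"][2,3]
tcp=np.array([.5535,.2066,.2011])
for dz in(.0235,.0255,.0275):
    P=np.array([Rt.inv().apply(plane(c,q,tcp[2]-dz)-tcp)[:2] for q in k])
    f=least_squares(lambda x:np.hypot(*(P-x[:2]).T)-x[2],[0,0,.035],loss="soft_l1",f_scale=.0005)
    f2=least_squares(lambda x:np.hypot(*(P-x[:2]).T)-.0345,[0,0],loss="soft_l1",f_scale=.0005)
    print(dz,f.x.round(4),f2.x.round(4),len(k))
E
```

```text
0.0235 [ 0.0161 -0.0008  0.0208] [ 0.0004 -0.0002] 136
0.0255 [ 0.0155 -0.0008  0.0211] [ 0.     -0.0002] 136
0.0275 [ 0.0149 -0.0008  0.0213] [-0.0003 -0.0002] 136
```

Scaled: 0.05 m is 0.1, 0.04 m is 0.08.

```bash
python3 jog.py '[-0.002,0.004,0.04,0,0.03,-0.002,0.004,0.08,0,0.03,-0.002,0.004,0.1,0,0.03,-0.002,0.004,0.1,0,0.03,-0.002,0.004,0.1,0,0.03]'; python3 -c "
from h import *
print(tool((.5535,.2087,.124)))"
```

```text
time: 9.0
ee_pos: [0.5539, 0.2101, 0.1523]
eef_rot: [-0.212, 0.977, 0.0, 0.0]
ft_force: [-0.1, -0.5, -0.6]
width: 0.0325
grip_force: 20.0
[ 0.00095871 -0.0011521   0.02826861]
```

```bash
python3 -c "
from h import *
L=[];F=[]
for i in range(12): viewer.camera('wrist');s=r.read_state();L.append(s['ee_pos']);F.append(s['ft_force'])
print(np.mean(L,0),np.std(L,0),np.mean(F,0))"
```

```text
[0.55372261 0.2107764  0.15211746] [0.00023767 0.00012083 0.00041534] [ 0.21244002  0.24227605 -0.72754359]
```

Scaled: -0.07 m is -0.14, -0.05 m is -0.1.

```bash
cat > look2.py <<'E'
import sys,pickle
from h import *
L=[];
for i in range(6): viewer.camera('wrist')
c=viewer.camera("wrist"); pickle.dump(c,open(f"pics/{sys.argv[1]}.pkl","wb"))
for i in range(6): L.append(r.read_state()["ee_pos"]);viewer.camera('wrist')
s=r.read_state();print("mean",np.mean(L,0),"cam in tool",R.from_quat(s["eef_rot"]).inv().apply(c["pose"][:3,3]-np.mean(L,0)))
E
python3 jog.py '[-0.02,-0.02,-0.08,0,0.03,-0.1,-0.06,-0.1,0,0.03,-0.14,-0.1,-0.1,0,0.03,-0.14,-0.1,-0.1,0,0.03,-0.14,-0.1,-0.1,0,0.03]' >/dev/null; python3 look2.py e1
python3 jog.py '[0,0.1,0,0,0.03,0,0.2,0,0,0.03,0,0.2,0,0,0.03,0,0.2,0,0,0.03]' ; python3 look2.py e2; python3 ring.py .093 e1 e2
```

```text
mean [0.63767799 0.19455193 0.20170936] cam in tool [ 6.82458286e-02 -9.26350610e-05 -1.39382784e-01]
time: 11.15
ee_pos: [0.5955, 0.287, 0.2015]
eef_rot: [-0.214, 0.977, 0.0, -0.0]
ft_force: [1.1, -0.6, -0.8]
width: 0.0325
grip_force: 20.0
mean [0.59662241 0.28479002 0.20157722] cam in tool [ 0.06806753 -0.00111878 -0.13934474]
(313.9247741699219, 109.80298614501953) 75.15206909179688 79.71721649169922
(196.40093994140625, 109.8882064819336) 75.63125610351562 80.69000244140625
(array([0.55231537, 0.20837371, 0.09198273]), np.float64(0.00018459681656937975))
0.08 [[array([0.552 , 0.2108]), np.float64(0.0332)], [array([0.5543, 0.2066]), np.float64(0.0335)]]
0.086 [[array([0.5526, 0.2098]), np.float64(0.0325)], [array([0.5539, 0.2078]), np.float64(0.0328)]]
0.092 [[array([0.5531, 0.2087]), np.float64(0.0317)], [array([0.5534, 0.2089]), np.float64(0.032)]]
0.098 [[array([0.5536, 0.2077]), np.float64(0.0309)], [array([0.553, 0.21 ]), np.float64(0.0312)]]
0.104 [[array([0.5542, 0.2067]), np.float64(0.0302)], [array([0.5526, 0.2111]), np.float64(0.0304)]]
0.11 [[array([0.5547, 0.2056]), np.float64(0.0294)], [array([0.5521, 0.2123]), np.float64(0.0297)]]
0.116 [[array([0.5553, 0.2046]), np.float64(0.0286)], [array([0.5517, 0.2134]), np.float64(0.0289)]]
```

```bash
cat > capfit.py <<'E'
import sys,pickle
from ring import *
def capc(c):   # flange centre in the world from the front arc, plane 25.5+139.3 mm below camera
    m=mask(c,"red",(170,150,350,232));k=blob(m)[:,0];h=cv2.convexHull(k)[:,0].astype(np.float32)
    k=np.array([q for q in k if q[1]<203 and cv2.pointPolygonTest(h,q.astype(float).tolist(),True)<1.2])
    z=c["pose"][2,3]-.1393-.0255;P=np.array([plane(c,q,z)[:2] for q in k]);o=plane(c,(257,205),z)[:2]
    f=least_squares(lambda x:np.hypot(*(P-x[:2]).T)-.0346,o,loss="soft_l1",f_scale=.0005)
    return np.r_[f.x,z],np.sqrt(np.mean(f.fun**2)),len(k)
if __name__=="__main__":
  for n in sys.argv[1:]:
    c=pickle.load(open(f"pics/{n}.pkl","rb"));Rt=R.from_quat([-.2125,.977,0,0])
    p,e,nn=capc(c);t=c["pose"][:3,3]-Rt.apply([.068,-.0003,-.1393]);print(n,"cap",p.round(4),"tcp",t.round(4),"cap in tool",Rt.inv().apply(p-t).round(4),e,nn)
  w=np.array([.5533,.2088]);print("to go in tool",Rt.inv().apply(np.r_[w-p[:2],0]))
E
python3 capfit.py d1 e1 e2
```

```text
d1 cap [0.5539 0.2064 0.1757] tcp [0.5535 0.2067 0.2012] cap in tool [-0.0002 -0.0004  0.0255] 0.000611509837622846 99
e1 cap [0.6387 0.1949 0.1763] tcp [0.6374 0.1946 0.2018] cap in tool [-0.0013 -0.0003  0.0255] 0.0003301717434005623 101
e2 cap [0.5983 0.284  0.1761] tcp [0.5969 0.284  0.2016] cap in tool [-0.0013 -0.0006  0.0255] 0.00035260663165228835 103
to go in tool [ 0.07220542 -0.04972273  0.        ]
```

```bash
python3 jog.py '[0.06,-0.04,0,0,0.03,0.12,-0.08,0,0,0.03,0.144,-0.1,0.04,0,0.03,0.144,-0.1,0.08,0,0.03,0.144,-0.1,0.11,0,0.03,0.144,-0.1,0.11,0,0.03,0.144,-0.1,0.11,0,0.03,0.144,-0.1,0.11,0,0.03]';python3 look2.py f1; python3 capfit.py f1
```

```text
time: 12.6
ee_pos: [0.5523, 0.2105, 0.1475]
eef_rot: [-0.213, 0.977, 0.0, 0.001]
ft_force: [0.2, -0.3, 0.2]
width: 0.0327
grip_force: 20.0
mean [0.5516669  0.20995465 0.14664873] cam in tool [ 0.06799974 -0.00042836 -0.13952446]
f1 cap [0.5523 0.2095 0.1214] tcp [0.5517 0.2098 0.1469] cap in tool [-0.0004 -0.0005  0.0255] 0.0005417685858404218 105
to go in tool [-0.00056943 -0.00107272  0.        ]
```

Scaled: 0.018 m is 0.036, -0.001 m is -0.002.

```bash
python3 jog.py '[-0.001,-0.002,0.006,0,0.03,-0.001,-0.002,0.014,0,0.03,-0.001,-0.002,0.022,0,0.03,-0.001,-0.002,0.03,0,0.03,-0.001,-0.002,0.036,0,0.03,-0.001,-0.002,0.036,0,0.03,-0.001,-0.002,0.036,0,0.03]';python3 look2.py f2; python3 capfit.py f2; python3 -c "
from h import *
print(np.mean([(viewer.camera('wrist'),r.read_state()['ft_force'])[1] for i in range(5)],0))"
```

```text
time: 13.95
ee_pos: [0.5525, 0.2092, 0.1285]
eef_rot: [-0.212, 0.977, 0.0, -0.0]
ft_force: [0.0, 0.8, 0.2]
width: 0.0327
grip_force: 20.0
mean [0.55252454 0.20923436 0.12860794] cam in tool [ 0.06804193 -0.00044765 -0.13941777]
f2 cap [0.5536 0.2092 0.1032] tcp [0.5525 0.2091 0.1287] cap in tool [-0.001  -0.0004  0.0255] 0.0003160936765423119 103
to go in tool [ 0.00045721 -0.00018662  0.        ]
[ 0.05264063  0.23223951 -0.84172293]
```

Scaled: 0.003 m is 0.006, 0.002 m is 0.004.

```bash
cat > ft.py <<'E'
from h import *
L=[(viewer.camera('wrist'),r.read_state())[1] for i in range(5)]
print("F",np.mean([s['ft_force'] for s in L],0).round(2),"T",np.mean([s['torque'] for s in L],0).round(3),"p",np.mean([s['ee_pos'] for s in L],0).round(4))
E
for i in 1; do python3 jog.py '[0,0,0.002,0,0.03,0,0,0.004,0,0.03,0,0,0.006,0,0.03,0,0,0.006,0,0.03]' >/dev/null; python3 ft.py; done
python3 jog.py '[0,0,0.002,0,0.03,0,0,0.002,0,0.03,0,0,0.002,0,0.03]' >/dev/null; python3 ft.py
```

```text
F [-0.01  0.04 -0.79] T [ 0.067  0.024 -0.02 ] p [0.5525 0.2092 0.1255]
F [-1.69 -0.61  4.14] T [-0.097  0.439 -0.007] p [0.5526 0.2092 0.1248]
```

Contact with the seal, about 5 N. I'll press in small steps.

Scaled: 0.001 m is 0.002, 0.0005 m is 0.001.

```bash
python3 jog.py '[0,0,0.001,0,0.03,0,0,0.002,0,0.03,0,0,0.002,0,0.03]' >/dev/null; python3 ft.py
python3 jog.py '[0,0,0.001,0,0.03,0,0,0.002,0,0.03,0,0,0.002,0,0.03]' >/dev/null; python3 ft.py
```

```text
F [-2.36 -0.84  6.33] T [-0.152  0.581 -0.   ] p [0.5526 0.2093 0.1238]
F [-2.87 -1.18  7.46] T [-0.189  0.734 -0.009] p [0.5526 0.2093 0.123 ]
```

Scaled: 0.0008 m is 0.0016, 0.0005 m is 0.001.

```bash
python3 jog.py '[0.001,0,0.0008,0,0.03,0.0016,0,0.0016,0,0.03,0.0016,0,0.0016,0,0.03]' >/dev/null; python3 ft.py; python3 look2.py g1; python3 capfit.py g1
```

```text
F [-1.14 -0.27  8.22] T [-0.05   0.298  0.011] p [0.5525 0.2092 0.1226]
mean [0.5525136  0.20923556 0.12260947] cam in tool [ 0.06808728 -0.00045774 -0.13933261]
g1 cap [0.5537 0.2091 0.097 ] tcp [0.5522 0.2089 0.1225] cap in tool [-0.0014 -0.0004  0.0255] 0.00030318924886937513 103
to go in tool [ 0.00045859 -0.00015674  0.        ]
```

Net force is about 9 N with roughly 2.6 mm of compression, and the lateral force is relieved. A touch more, then release.

Scaled: 0.0006 m is 0.0012, 0.0003 m is 0.0006.

```bash
python3 jog.py '[0.0006,0,0.0012,0,0.03,0.0006,0,0.0012,0,0.03,0.0006,0,0.0012,0,0.03]' >/dev/null; python3 ft.py
python3 jog.py '[0,0,0,0,0.036,0,0,0,0,0.04,0,0,0,0,0.044,0,0,0,0,0.05,0,0,0,0,0.056,0,0,0,0,0.06,0,0,0,0,0.06,0,0,0,0,0.06]'; python3 ft.py; python3 look2.py g2; python3 capfit.py g2
```

```text
F [-0.31 -0.39  8.94] T [-0.02   0.194 -0.021] p [0.5525 0.2092 0.1222]
time: 19.7
ee_pos: [0.5514, 0.2087, 0.1209]
eef_rot: [-0.212, 0.977, -0.0, -0.0]
ft_force: [0.3, 0.4, -0.0]
width: 0.0596
grip_force: 0.0
F [-0.41  0.2  -0.21] T [ 0.06   0.056 -0.01 ] p [0.5515 0.2088 0.121 ]
mean [0.55151299 0.20876843 0.12115704] cam in tool [ 0.068072   -0.00044447 -0.13934284]
g2 cap [0.554  0.2093 0.0957] tcp [0.5515 0.2086 0.1212] cap in tool [-0.0026 -0.0004  0.0255] 0.00020654730515431494 98
to go in tool [ 0.00082964 -0.00012463  0.        ]
```

Released with no force on the tool. I'll open fully, retreat straight up, and look.

Units first: shifts go in shares of 0.5 m and turns go in shares of 2 rad. So -0.1 m is -0.2, -0.085 m is -0.17.

```bash
python3 jog.py '[0,0,0,0,0.07,0,0,-0.02,0,0.075,0,0,-0.08,0,0.087,0,0,-0.17,0,0.087,-0.02,-0.08,-0.2,0,0.087,-0.04,-0.12,-0.2,0,0.087,-0.04,-0.12,-0.2,0,0.087,-0.04,-0.12,-0.2,0,0.087]' >/dev/null;python3 look2.py k1
python3 jog.py '[0,0.09,0,0,0.087,0,0.18,0,0,0.087,0,0.24,0,0,0.087,0,0.24,0,0,0.087,0,0.24,0,0,0.087]';python3 look2.py k2
python3 - <<'E'
import pickle
from cap import *
cs=[pickle.load(open(f"pics/{n}.pkl","rb")) for n in("k1","k2")];p=(.5535,.209,.092)
meas(cs,p);L=[]
for c in cs:
    u=proj(c,p).astype(int);L.append(c["img"][u[1]-50:u[1]+50,u[0]-50:u[0]+50,::-1])
cv2.imwrite('pics/zk.png',cv2.resize(np.hstack(L),(800,400),interpolation=cv2.INTER_CUBIC))
E
```

```text
mean [0.59443944 0.1627582  0.22115511] cam in tool [ 6.81041089e-02 -2.84177328e-05 -1.39321766e-01]
time: 22.55
ee_pos: [0.5446, 0.2721, 0.2211]
eef_rot: [-0.213, 0.977, -0.0, 0.0]
ft_force: [0.5, -0.5, -0.7]
width: 0.087
grip_force: 0.0
mean [0.54497192 0.27126837 0.22116642] cam in tool [ 0.06804758 -0.00101237 -0.13935093]
areas [451 299] [[341.4, 171.8], [301.7, 172.0]]
areas [478 334] [[210.6, 171.7], [170.9, 171.8]]
centre (array([0.55257488, 0.20852483, 0.09500499]), np.float64(3.4290734775194904e-05))
0.082 [[array([0.5545, 0.2126]), np.float64(0.0356)], [array([0.557 , 0.2074]), np.float64(0.0356)]]
0.086 [[array([0.5542, 0.2115]), np.float64(0.0351)], [array([0.556 , 0.2079]), np.float64(0.0351)]]
0.09 [[array([0.5539, 0.2104]), np.float64(0.0346)], [array([0.5549, 0.2084]), np.float64(0.0346)]]
tabs [(array([0.54597489, 0.22519437, 0.10485758]), np.float64(7.267975161627398e-05)), (array([0.56095735, 0.192651  , 0.10502176]), np.float64(3.150075502513783e-05))]
mid [0.55346612 0.20892269 0.10493967] sep 0.03582659093103658 yaw of tab line 2.00225219438045
2.006120113700442
2.000183361300368
```

View pics/zk.png

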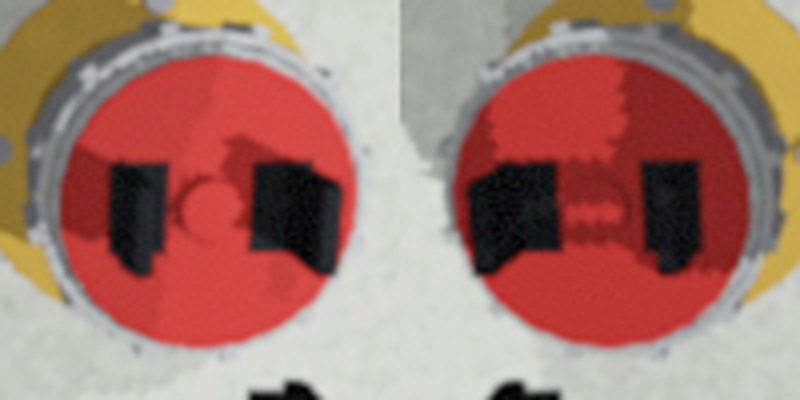

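The cap is seated level in the yellow collar and centred on it, with its tabs at (135,215) and (295,215) in the left crop. I'll check the tabs' spread from their outer top edges.

```bash
python3 - <<'E'
import pickle
from h import *
p=(.5535,.209,.092);P=[]
for n,f in(("k1",np.max),("k2",np.min)):
    c=pickle.load(open(f"pics/{n}.pkl","rb"));u=proj(c,p).astype(int)
    d=hsv(c)[u[1]-50:u[1]+50,u[0]-50:u[0]+50,2]<60
    m,l,st,ce=cv2.connectedComponentsWithStats(d.astype(np.uint8));
    ok=[i for i in range(1,m) if st[i,4]>100 and 25<ce[i][1]<75]
    ys,xs=np.where(np.isin(l,ok));cols=[f(xs[ys==y]) for y in range(50,62) if (ys==y).any()];e=np.median(cols)+(.5 if n=="k1" else -.5);print(n,e)
    for z in(.121,.123): P.append(plane(c,(u[0]-50+e,u[1]+6),z))
for i in(0,1): d=P[i]-P[i+2];print("outer spread",np.hypot(*d[:2]))
import numpy as np
print(r.read_state()["time"])
E
```

```text
k1 83.5
k2 17.5
outer spread 0.04393471429400554
outer spread 0.04258019703133493
23.2
```

The outer spread is about 44 mm, so the tabs are fully sprung out and the hooks are under the lip.

```bash
python3 -c "
from bench import r, viewer, workorder
print(workorder.close_job())"
```

```text
the job is handed in; nothing more can be done
None
```

The red cap is out of the blue outlet and clipped into the yellow one, and I handed the job in at about 23 s; the closing call returned no verdict. My last pictures showed it centred to about 1 mm with the tabs sprung out to about 44 mm. Measured pressing force peaked near 10 N, and the robot was clear of everything.

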